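# Turn the empty caddy so that it stacks on the filled one

### The arm

A 7-joint arm with a two-finger parallel gripper is mounted at the origin on the work surface. World frame = base frame: x ahead of the robot, y to its left, z up, the work surface at z = 0. Lengths are in m, angles in rad, forces in N, time in s.
With the tool pointing down it reaches from about 0.4 to 0.9 m from the base axis. Payload 5.5 kg.
Tool frame: the origin (TCP) lies midway between the tips of the shut fingers; the grasp point (between the pads) lies env.hold_point_z behind it (env.hold_point_z is the distance from the TCP to the grasp point, in m); z points along the fingers, y is the line along which they close (so a half turn about z gives the same grasp; the last joint's range is limited). The gripper opens to 85 mm and grips with 20 to 120 N. Pads are 22 mm wide; open, the fingers measure 114 mm over their backs; the gripper's body (76 mm by 85 mm) begins 54 mm behind the grasp point. The pads swing forward as they close: fully open they stand 13 mm farther back than shut.
Start: joints at [-0.996, 0.501, -0.427, 1.55, 0.221, 1.138, -0.21], TCP at [0.199, 0.619, 0.231] pointing down, gripper open.
Joint ranges: [-2.88, 2.88], [-0.31, 2.03], [-1.54, 1.56], [0.2, 2.42], [-1.41, 4.55], [0.19, 2.02], [-2.57, 2.57]. Speed limits (rad/s): [2.57, 2.57, 3.14, 3.14, 3.14, 3.14, 3.14].

### API

Orientations are given as a rotation vector (axis times angle).
In Python, from rig import env gives the robot as it stands. The module is installed in compiled form; this text tells all that it offers.
- The arm moves only by the tool carry_out, never from a script. Its argument "targets" is text: rows parted by semicolons, each of 6 numbers parted by spaces: the shift along the world's x, y, z normalised to -1 to 1, where 1 is 20 cm, then the turn, a rotation vector about the world's x, y, z normalised to -1 to 1, where 1 is 1.5 rad. A call has 1 to 12 rows; each row shifts and turns the commanded pose from where the row before left it; what a row does not reach is not made up. A row lasts 1/10 s, in which the tool goes at most 50 mm and 8.59 degrees, less where a joint would pass 70% of its speed; a pose out of reach is approached as far as the arm can. A call with a number of a shift or a turn outside -1 to 1 is refused whole. A call with a gripper value outside its range is refused whole. "claw" is the closure, from -1 (fully open) to 1 (shut), so that 0 is half open, set as the call begins (left out, the last holds). The fingers move at their own pace and stop on an object; the grip force is fixed at half the most. Time passes only in rows, so rows that do not move let the fingers close. It gives the time, the measured TCP pose, the force, the opening and the grip force at its end, in the units of the state.
- env.observe(): the state, without advancing time (a new reading comes with each control period).
- env.read_camera(name): name is "scene" or "top"; returns the picture (384x512x3 uint8, blue, green, red); there is no depth.
- env.get_calibration(name): a dict with "K" (3x3 intrinsics, pixels), "R" (3x3) and "t" (3): a world point X has camera coordinates R X + t. Camera axes: x right, y down, z forward; pixel columns grow to the right and rows downward; lengths in m; the calibration is good to about 2 mm. A picture is of the moment at which its call begins. get_calibration takes no time and is no camera call.
- env.close_job(): hands the job in; it is judged then, once.
The state is a dict: "t": time; "joints": joint angles; "qvel": joint speeds; "tau": joint torques, N m; "eef_pos": TCP position; "tcp_rot": TCP orientation; "contact_force": force on the tool from outside, world axes, zero at the start; "ft_torque": the same for the moment, N m; "gripper_width": finger opening in m; "grasp_force": force on a finger pad.
Only numpy, scipy, OpenCV 4.12 (cv2) and the standard library are available. Lean on these libraries where they do the work, as an engineer would, in place of code of your own. Each camera call takes 0.05 s, during which the arm holds its last target. There are 200 camera calls.

### The job

Stack the empty blue-ended caddy on the caddy that holds the white chopstick rests, turned end for end so that their blue ends lie opposite and it stands on the lower rim instead of nesting down inside. Line it up squarely, lower it into place rather than dropping it, and let go. Leave the filled caddy and the orange-ended one where they stand.

Things in the scene. Friction and masses are not known exactly. Their poses are not given: they have to be found in the camera images.
- blue_caddy: Empty steel caddy, blue at its +x end: 180 (x) by 62 (y) mm at the rim, 60 mm high, open top, 0.14 to 0.28 kg. Rim band: vertical, top 18 mm, 3 mm thick; walls slope inward below. Stands on two wooden cross runners 96 mm long (y), 12 wide, 8 high, at x = +58 and -24 mm. Grip across the rim band at mid-length. Origin: centre of the plan, at the runners' underside; z up.
- blue_end (a point): Middle of the top edge of the empty caddy's blue end: 88.5 mm along +x and 60 mm above its origin. All three caddies have 20 mm slots in both long walls, from floor to rim, over their own runners (centred at x = +58 and -24 mm); the rim is whole elsewhere.
- filled_caddy: Lower caddy: same shape, size, axes and blue +x end, loose, 0.7 kg, with white ceramic chopstick rests on its floor (tops 22 mm above its origin). A caddy set on it the same way round drops its runners into the slots and nests, origin only about 22 mm up; turned half round, blue ends opposite, its runners rest on the rim, origin 60 mm above this one's.
- orange_caddy: Bystander: empty caddy of the same shape, size and axes as the blue-ended one, but its +x end is orange. Also about, beyond the caddies: a grey bowl, a glass box and small steel cups, none over 85 mm high.

How it is judged:
By the outcome, as a careful person would: the job done as asked, in the order asked, and still so for the second after the job is handed in, with the robot touching nothing.
It also fails if it takes over 38 s, if anything falls off the work surface, if the arm or the gripper's body presses on something with over 40 N, if the wrist force passes 120 N, or if a joint passes its speed limit or range.

## Working session

There is one attempt and no reset: what is moved stays moved. The work goes in short steps, Python scripts to look and compute and a tool call to move; the robot and the scene stay as the last step left them, time stands still between calls to the robot, and variables do not carry over. Pictures are saved under pics/ and viewed, at most 10 in all, crops included, and the job is handed in when it is done.

Besides the shell and the picture viewer there is one more tool, called after ">>>" by a JSON object that holds its "fn" and its "kwargs". carry_out: Moves the arm, as the interface text tells. Scaled input: -1 to 1 covers 20 cm each way for a shift and 1.5 rad each way for a turn. Its arguments: {"type":"object","properties":{"targets":{"type":"string"},"claw":{"type":"number"}},"required":["targets"]}

```bash
mkdir -p pics
python3 - <<'E'
from rig import env
import cv2,numpy as np
for n in("top","scene"):
    im=env.read_camera(n);cv2.imwrite(f"pics/{n}0.png",im)
    c=env.get_calibration(n);print(n,c["K"].round(1).tolist(),c["R"].round(3).tolist(),c["t"].round(3).tolist())
s=env.observe();print(s["t"],s["eef_pos"],s["tcp_rot"],s["gripper_width"],env.hold_point_z)
a,b=[cv2.imread(f"pics/{n}0.png") for n in("top","scene")]
E
```

```text
top [[472.1, 0.0, 252.1], [0.0, 472.1, 196.3], [0.0, 0.0, 1.0]] [[0.028, -1.0, -0.002], [-0.985, -0.028, -0.168], [0.168, 0.007, -0.986]] [0.031, 0.561, 1.155]
scene [[388.6, 0.0, 249.7], [0.0, 388.6, 191.7], [0.0, 0.0, 1.0]] [[0.462, 0.887, -0.02], [0.527, -0.292, -0.798], [-0.714, 0.358, -0.602]] [-0.305, -0.229, 1.418]
0.1 [0.19930066 0.61804328 0.23035645] [-4.87776570e-01 -3.10317558e+00  2.70669354e-03] 0.08547461604047651 0.0187
```

View pics/top0.png

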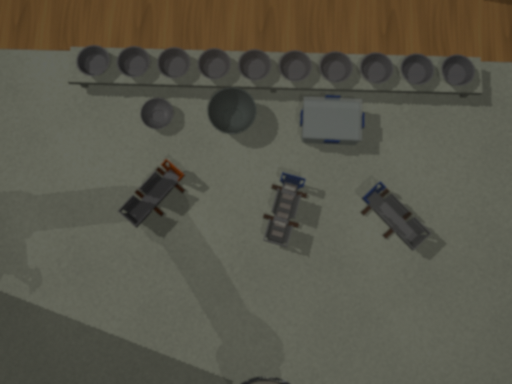

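View pics/scene0.png

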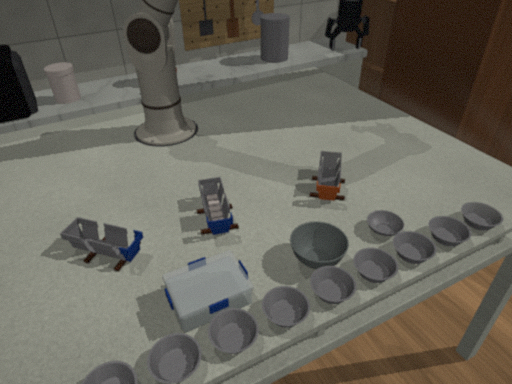

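The top view shows the filled caddy at about (285,208), with its blue end up at (292,180). The empty blue caddy is at about (397,215), blue end at (374,190), and the orange one is at (152,195). I'll enlarge the two blue ones.

Run:
```python
import cv2,numpy as np
a=cv2.imread("pics/top0.png")[165:255,255:445]
a=cv2.convertScaleAbs(cv2.resize(a,None,fx=4.2,fy=4.2,interpolation=cv2.INTER_CUBIC),alpha=1.7)
for i in range(0,190,10):cv2.putText(a,str(255+i),(int(i*4.2),8),0,.3,(0,255,255));cv2.line(a,(int(i*4.2),10),(int(i*4.2),14),(0,255,255))
for i in range(0,90,10):cv2.putText(a,str(165+i),(0,int(i*4.2)+4),0,.3,(0,255,255));cv2.line(a,(20,int(i*4.2)),(26,int(i*4.2)),(0,255,255))
cv2.imwrite("pics/crop1.png",a)
```

```text
(no output)
```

View pics/crop1.png

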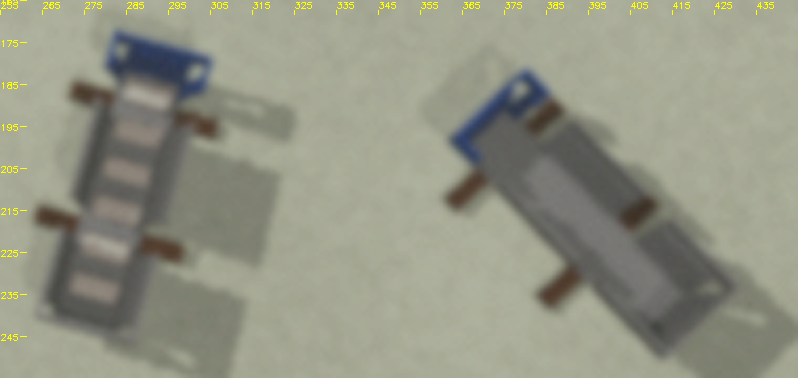

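```bash
cat > fit.py <<'E'
import numpy as np
from rig import env
from scipy.optimize import least_squares
def proj(X,n="top"):
    c=env.get_calibration(n);p=(c["K"]@(c["R"]@np.asarray(X,float).T+np.asarray(c["t"]).reshape(3,1)));return (p[:2]/p[2]).T
def fit(M,px,g,n="top",z0=0.):
    M=np.array(M);px=np.array(px,float)
    def W(p):
        c,s=np.cos(p[2]),np.sin(p[2]);return np.c_[p[0]+c*M[:,0]-s*M[:,1],p[1]+s*M[:,0]+c*M[:,1],M[:,2]+z0]
    r=least_squares(lambda p:(proj(W(p),n)-px).ravel(),g,loss="soft_l1");return r.x,(proj(W(r.x),n)-px).round(1).tolist()
E
python3 - <<'E'
from fit import *
M=[(.09,.031,.06),(.09,-.031,.06),(-.09,.031,.06),(-.09,-.031,.06),(.058,.048,.006),(.058,-.048,.006),(-.024,.048,.006),(-.024,-.048,.006)]
f=lambda P:[((x+.5)/4.2+254.5,(y+.5)/4.2+164.5) for x,y in P]
for nm,P,g in (("filled",[(116,32),(211,60),(38,318),(128,333),(70,91),(218,130),(36,214),(183,252)],(.55,0,0)),
 ("empty",[(451,139),(529,69),(663,357),(735,288),(448,202),(560,104),(541,300),(655,200)],(.5,-.3,.7))):
    print(nm,*fit(M,f(P),g))
E
```

```text
filled [ 0.5279387  -0.03540809 -0.24800843] [[-0.4, -0.5], [0.6, -0.6], [-0.9, -0.4], [1.8, 2.9], [-0.1, -0.4], [-0.2, 0.1], [-0.3, -0.1], [0.2, 0.8]]
empty [ 0.52060169 -0.31538291  0.75246221] [[0.4, -1.4], [-0.5, -0.7], [0.3, 0.5], [1.0, 0.3], [0.1, 0.4], [-0.2, -0.2], [-0.2, 0.5], [-1.0, -0.0]]
```

The fit matches the given sizes to about 1 px. The filled caddy is at (0.528, -0.035), yaw -0.248. The empty one is at (0.521, -0.315), yaw 0.752. I'll turn the tool by -2.08 for the grasp, so the later +2.14 turn stays well inside joint 7's range.

>>> {"fn": "carry_out", "kwargs": {"targets": "0.1 -0.2 0 0 0 -0.099;0.1 -0.2 0 0 0 -0.099;0.1 -0.2 0 0 0 -0.099;0.1 -0.2 0 0 0 -0.099;0.1 -0.2 0 0 0 -0.099;0.1 -0.2 0 0 0 -0.099;0.1 -0.2 0 0 0 -0.099;0.1 -0.2 0 0 0 -0.099;0.1 -0.2 0 0 0 -0.099;0.1 -0.2 0 0 0 -0.099;0.1 -0.2 0 0 0 -0.099;0.1 -0.2 0 0 0 -0.099", "claw": -1}}

```text
t: 1.3
eef_pos: [0.4396, 0.1369, 0.2313]
tcp_rot: [-2.725, -1.563, -0.0]
contact_force: [0.6, -0.2, -0.3]
gripper_width: 0.0849
grasp_force: 0.0
```

>>> {"fn": "carry_out", "kwargs": {"targets": "0.04 -0.225 -0.04 0 0 -0.02;0.04 -0.225 -0.04 0 0 -0.02;0.04 -0.225 -0.04 0 0 -0.02;0.04 -0.225 -0.04 0 0 -0.02;0.04 -0.225 -0.04 0 0 -0.02;0.04 -0.225 -0.04 0 0 -0.02;0.04 -0.225 -0.04 0 0 -0.02;0.04 -0.225 -0.04 0 0 -0.02;0.04 -0.225 -0.04 0 0 -0.02;0.04 -0.225 -0.04 0 0 -0.02;0 0 0 0 0 0;0 0 0 0 0 0"}}

```text
t: 2.5
eef_pos: [0.5182, -0.3124, 0.1502]
tcp_rot: [-2.925, -1.143, 0.003]
contact_force: [0.7, 0.5, 0.0]
gripper_width: 0.0854
grasp_force: 0.0
```

```bash
cat > st.py <<'E'
from rig import env
import numpy as np
from scipy.spatial.transform import Rotation as R
def st():
    s=env.observe();m=R.from_rotvec(s["tcp_rot"]).as_matrix()
    print("t",s["t"],"p",s["eef_pos"].round(4),"yaw_y",round(np.arctan2(m[1,1],m[0,1]),4),"z",m[:,2].round(4),"F",np.round(s["contact_force"],1),"w",round(s["gripper_width"],4),"g",s["grasp_force"],"q",np.round(s["joints"],2))
    return s,m
E
python3 - <<'E'
from st import *
st()
import cv2
a=env.read_camera("scene")[170:300,30:230]
cv2.imwrite("pics/s1.png",cv2.resize(a,None,fx=4,fy=4,interpolation=cv2.INTER_CUBIC))
E
```

```text
t 2.5 p [ 0.5182 -0.3124  0.1502] yaw_y -0.8256 z [-2.1e-03  4.0e-04 -1.0e+00] F [0.7 0.5 0. ] w 0.0854 g 0.0 q [ 0.22  0.5   0.37  1.76 -0.22  0.93 -0.15]
```

View pics/s1.png

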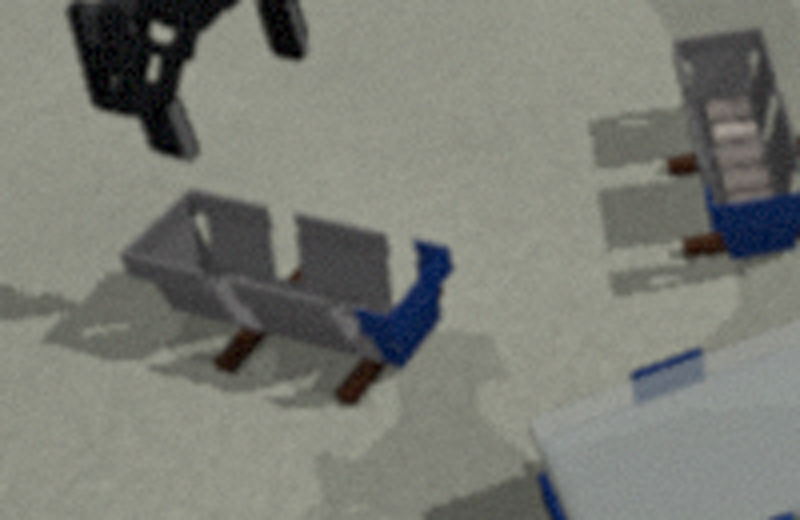

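The scene view shows the fingers, at crop (90–300, 0–155), above and behind the caddy, with nothing in their way. I'll check the pose against these pixels: grey-end corners (192,190) and (123,257), runner ends (225,363) and (348,397).

Run:
```python
from fit import *
M=[(-.09,.031,.06),(-.09,-.031,.06),(.058,.048,.006),(-.024,.048,.006),(-.024,-.048,.006),(.09,.031,.06),(.09,-.031,.06),(.068,.031,.06),(.068,-.031,.06)]
c=lambda x,y:(30+(x+.5)/4-.5,170+(y+.5)/4-.5)
import itertools
p=(.5206,-.3154,.7525);co,s=np.cos(p[2]),np.sin(p[2])
for m in M:
    q=proj([[p[0]+co*m[0]-s*m[1],p[1]+s*m[0]+co*m[1],m[2]]],"scene")[0];print(m,((q-[30,170])*4).round())
```

```text
(-0.09, 0.031, 0.06) [189. 177.]
(-0.09, -0.031, 0.06) [117. 243.]
(0.058, 0.048, 0.006) [431. 276.]
(-0.024, 0.048, 0.006) [318. 247.]
(-0.024, -0.048, 0.006) [218. 355.]
(0.09, 0.031, 0.06) [445. 240.]
(0.09, -0.031, 0.06) [384. 313.]
(0.068, 0.031, 0.06) [412. 232.]
(0.068, -0.031, 0.06) [349. 304.]
```

Run:
```python
from fit import *
Ma=[(.09,.031,.06),(.09,-.031,.06),(-.09,.031,.06),(-.09,-.031,.06),(.058,.048,.006),(.058,-.048,.006),(-.024,.048,.006),(-.024,-.048,.006)]
Pa=[((x+.5)/4.2+254.5,(y+.5)/4.2+164.5) for x,y in [(451,139),(529,69),(663,357),(735,288),(448,202),(560,104),(541,300),(655,200)]]
Mb=[(-.09,.031,.06),(-.09,-.031,.06),(.058,-.048,.006),(-.024,-.048,.006),(.09,.031,.06),(.068,.031,.06),(.068,-.031,.06)]
Pb=[(30+(x+.5)/4-.5,170+(y+.5)/4-.5) for x,y in [(192,190),(123,257),(348,397),(225,364),(450,248),(416,241),(359,313)]]
print(fit(Mb,Pb,(.52,-.31,.75),"scene"))
Ma,Pa,Mb,Pb=map(np.array,(Ma,Pa,Mb,Pb))
def W(p,M):
    c,s=np.cos(p[2]),np.sin(p[2]);return np.c_[p[0]+c*M[:,0]-s*M[:,1],p[1]+s*M[:,0]+c*M[:,1],M[:,2]]
f=lambda p:np.r_[(proj(W(p,Ma))-Pa).ravel(),(proj(W(p,Mb),"scene")-Pb).ravel()]
r=least_squares(f,(.52,-.31,.75),loss="soft_l1");print(r.x,f(r.x).round(1))
# filled in scene crop check
p=(.5279,-.0354,-.248)
for m in [(-.09,.031,.06),(-.09,-.031,.06),(.09,-.031,.06),(.058,-.048,.006),(-.024,-.048,.006)]:print(m,((proj(W(p,np.array([m])),"scene")[0]-[30,170])*4).round())
```

```text
(array([ 0.52907917, -0.31449713,  0.77248278]), [[-0.3, -0.6], [-0.5, -0.4], [-0.2, 0.4], [-0.1, 0.7], [0.6, -0.2], [0.8, -0.3], [-0.2, 0.1]])
[ 0.52278446 -0.31473899  0.75626779] [ 0.  -2.1 -0.9 -1.5  0.2 -0.4  0.7 -0.7 -0.1 -0.4 -0.6 -1.  -0.3 -0.3
 -1.3 -0.9 -0.2 -2.4 -0.7 -2.5 -1.4 -1.2 -0.8 -1.3 -0.3 -1.3 -0.1 -1.6
 -1.4 -1.4]
(-0.09, 0.031, 0.06) [756.  20.]
(-0.09, -0.031, 0.06) [666.  33.]
(0.09, -0.031, 0.06) [704. 203.]
(0.058, -0.048, 0.006) [677. 240.]
(-0.024, -0.048, 0.006) [662. 159.]
```

Both caddies are offset the same way in the scene view, so this is calibration bias and their positions relative to each other agree. I'll use the mean, (0.524, -0.315, yaw 0.757), and descend.

>>> {"fn": "carry_out", "kwargs": {"targets": "0.03 -0.013 -0.06 0 0 0.008;0 0 -0.08 0 0 0;0 0 -0.08 0 0 0;0 0 -0.08 0 0 0;0 0 -0.08 0 0 0;0 0 -0.08 0 0 0;0 0 -0.06 0 0 0;0 0 -0.05 0 0 0;0 0 -0.05 0 0 0;0 0 0 0 0 0;0 0 0 0 0 0"}}

```text
t: 3.65
eef_pos: [0.5254, -0.3141, 0.0273]
tcp_rot: [2.918, 1.165, 0.0]
contact_force: [0.4, -0.8, -0.1]
gripper_width: 0.0853
grasp_force: 0.0
```

>>> {"fn": "carry_out", "kwargs": {"targets": "0 0 0 0 0 0;0 0 0 0 0 0;0 0 0 0 0 0;0 0 0 0 0 0;0 0 0 0 0 0;0 0 0 0 0 0;0 0 0 0 0 0;0 0 0 0 0 0", "claw": 1}}

```text
t: 4.45
eef_pos: [0.5259, -0.3141, 0.0284]
tcp_rot: [2.917, 1.165, 0.002]
contact_force: [-1.1, 0.6, 6.1]
gripper_width: 0.0613
grasp_force: 67.0
```

Run:
```python
from st import *
st()
import cv2
a=env.read_camera("scene")[170:300,30:230]
cv2.imwrite("pics/s2.png",cv2.resize(a,None,fx=4,fy=4,interpolation=cv2.INTER_CUBIC))
```

```text
t 4.45 p [ 0.5259 -0.3141  0.0284] yaw_y -0.811 z [ 1.2e-03 -2.0e-04 -1.0e+00] F [-1.1  0.6  6.1] w 0.0613 g 67.04453587532043 q [ 0.27  0.68  0.3   1.79 -0.29  0.71 -0.08]
```

View pics/s2.png

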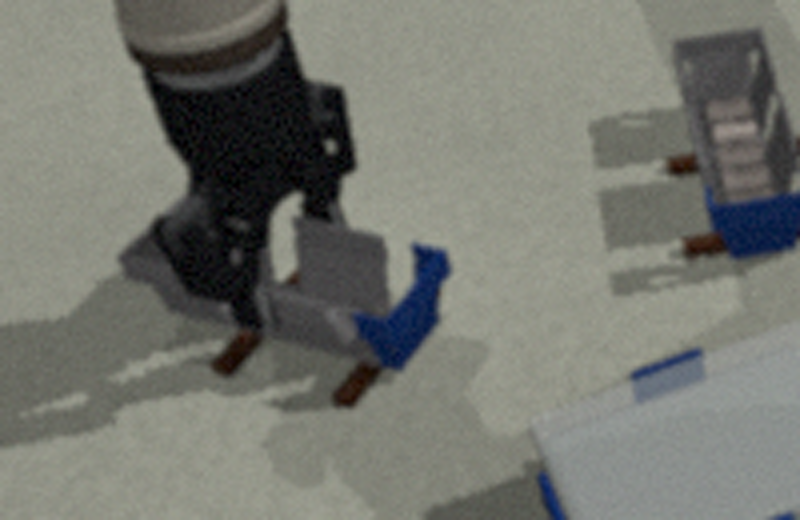

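The grip holds at 61 mm with 67 N. The near fingertip at crop (245,325) and the far one at (325,215) fit mid-length, between the slots. Next I'll lift.

>>> {"fn": "carry_out", "kwargs": {"targets": "0 0 0.05 0 0 0;0 0 0.05 0 0 0;0 0 0.08 0 0 0;0 0 0.1 0 0 0;0 0 0.1 0 0 0;0 0 0.1 0 0 0;0 0 0.1 0 0 0;0 0 0.06 0 0 0;0 0 0 0 0 0;0 0 0 0 0 0"}}

```text
t: 5.5
eef_pos: [0.5252, -0.3137, 0.1553]
tcp_rot: [-2.917, -1.165, -0.0]
contact_force: [-0.4, 0.0, -2.8]
gripper_width: 0.0611
grasp_force: 66.1
```

>>> {"fn": "carry_out", "kwargs": {"targets": "0 0.05 0 0 0 0.05;0 0.09 0 0 0 0.09;0 0.09 0 0 0 0.09;0 0.09 0 0 0 0.09;0 0.09 0 0 0 0.09;0 0.09 0 0 0 0.09;0 0.09 0 0 0 0.09;0 0.09 0 0 0 0.09;0 0.09 0 0 0 0.09;0 0.09 0 0 0 0.09;0 0.09 0 0 0 0.09;0 0.09 0 0 0 0.09"}}

```text
t: 6.7
eef_pos: [0.5242, -0.105, 0.1539]
tcp_rot: [-1.246, -2.881, 0.001]
contact_force: [-0.1, -0.3, -2.7]
gripper_width: 0.061
grasp_force: 66.0
```

Run:
```python
from st import *
st()
```

```text
t 6.7 p [ 0.5242 -0.105   0.1539] yaw_y 0.7546 z [-2.6e-03  6.0e-04 -1.0e+00] F [-0.1 -0.3 -2.7] w 0.061 g 65.98402976989746 q [ 0.16  0.36 -0.02  1.92  0.01  0.86  0.89]
```

>>> {"fn": "carry_out", "kwargs": {"targets": "0.005 0.058 0 0 0 0.063;0.005 0.058 0 0 0 0.063;0.005 0.058 0 0 0 0.063;0.005 0.058 0 0 0 0.063;0.005 0.058 0 0 0 0.063;0.005 0.058 0 0 0 0.063;0 0 0 0 0 0;0 0 0 0 0 0;0 0 0 0 0 0"}}

```text
t: 7.6
eef_pos: [0.5309, -0.0374, 0.1548]
tcp_rot: [-0.404, -3.114, 0.001]
contact_force: [0.2, -0.1, -2.7]
gripper_width: 0.061
grasp_force: 66.0
```

Run:
```python
from st import *
st()
import cv2
a=env.read_camera("scene")[130:250,150:280]
cv2.imwrite("pics/s3.png",cv2.resize(a,None,fx=5,fy=5,interpolation=cv2.INTER_CUBIC))
a=env.read_camera("top")[150:270,225:355]
cv2.imwrite("pics/t3.png",cv2.convertScaleAbs(cv2.resize(a,None,fx=5,fy=5,interpolation=cv2.INTER_CUBIC),alpha=1.6))
```

```text
t 7.6 p [ 0.5309 -0.0374  0.1548] yaw_y 1.3131 z [-1.1e-03 -4.0e-04 -1.0e+00] F [ 0.2 -0.1 -2.7] w 0.061 g 66.00520849227905 q [ 0.15  0.36 -0.16  1.92  0.07  0.87  1.27]
```

View pics/s3.png

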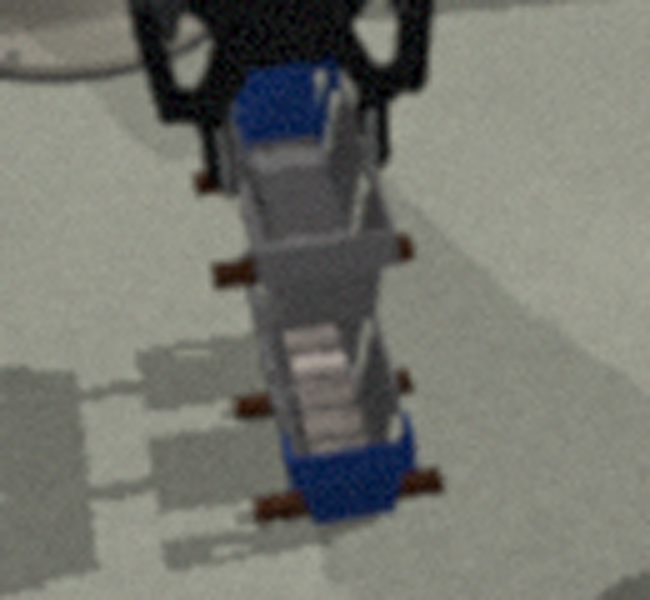

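View pics/t3.png

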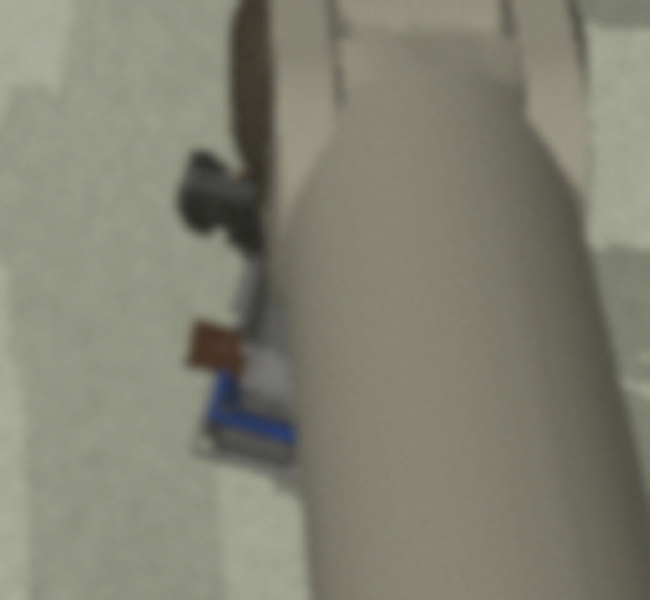

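The empty caddy hangs above the filled one with blue ends opposite. Held grey-end rim corners are at crop (255,245) and (398,232). Its runner ends are at (214,273), (412,247) and (194,183). The filled runner ends are at (257,508), (440,480), (236,407) and (410,381). I'll fit both in this same view so the bias cancels.

Run:
```python
from fit import *
c=lambda P:[(150+(x+.5)/5-.5,130+(y+.5)/5-.5) for x,y in P]
Mh=[(-.024,.048,.004),(-.024,-.048,.004),(.058,.048,.004),(-.09,.031,.06),(-.09,-.031,.06)]
Ph=c([(214,273),(412,247),(194,183),(255,246),(399,232)])
Mf=[(.058,-.048,.004),(.058,.048,.004),(-.024,-.048,.004),(-.024,.048,.004),(.09,-.031,.06),(.09,.031,.06)]
Pf=c([(257,508),(440,480),(236,407),(411,381),(292,461),(414,442)])
h,rh=fit(Mh,Ph,(.531,-.037,2.884),"scene",.1264);f,rf=fit(Mf,Pf,(.53,-.035,-.25),"scene")
print(h,rh);print(f,rf)
```

```text
[ 0.53830474 -0.03965933  2.88903096] [[-0.2, 0.3], [0.2, -0.4], [0.2, -0.2], [0.1, 0.9], [-0.3, -0.5]]
[ 0.53347816 -0.03424147 -0.25646762] [[-0.5, 0.4], [0.6, -0.3], [-0.1, 0.1], [0.3, -0.3], [-0.9, 0.1], [0.6, -0.3]]
```

The held caddy is off by about (+5, -5) mm and the yaw is good. I'll correct that, lower to about 14 mm above the rim and look again.

>>> {"fn": "carry_out", "kwargs": {"targets": "-0.0225 0.0225 0 0 0 0;0 0 -0.04 0 0 0;0 0 -0.05 0 0 0;0 0 -0.05 0 0 0;0 0 -0.05 0 0 0;0 0 -0.04 0 0 0;0 0 -0.03 0 0 0;0 0 0 0 0 0;0 0 0 0 0 0;0 0 0 0 0 0"}}

```text
t: 8.7
eef_pos: [0.5273, -0.0319, 0.1037]
tcp_rot: [0.399, 3.115, 0.0]
contact_force: [-0.9, 0.7, -3.0]
gripper_width: 0.0611
grasp_force: 66.0
```

Run:
```python
from st import *
st()
import cv2
a=env.read_camera("scene")[140:250,165:265]
cv2.imwrite("pics/s4.png",cv2.resize(a,None,fx=5.4,fy=5.4,interpolation=cv2.INTER_CUBIC))
```

```text
t 8.7 p [ 0.5273 -0.0319  0.1037] yaw_y 1.316 z [ 9.e-04 -0.e+00 -1.e+00] F [-0.9  0.7 -3. ] w 0.0611 g 66.02769613265991 q [ 0.13  0.43 -0.15  1.97  0.09  0.75  1.25]
```

View pics/s4.png

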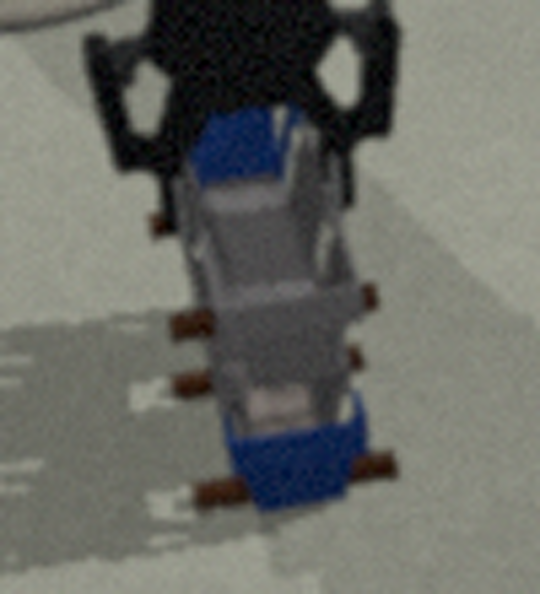

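Held runner ends are at crop (171,327), (377,297) and (150,225), grey-end corners about (213,300) and (361,284). The filled runner ends are at (195,495), (396,464), (174,386) and (361,357).

Run:
```python
from fit import *
c=lambda P:[(165+(x+.5)/5.4-.5,140+(y+.5)/5.4-.5) for x,y in P]
Mh=[(-.024,.048,.004),(-.024,-.048,.004),(.058,.048,.004),(-.09,.031,.06),(-.09,-.031,.06)]
Ph=c([(171,327),(377,297),(150,225),(213,300),(361,284)])
Mf=[(.058,-.048,.004),(.058,.048,.004),(-.024,-.048,.004),(-.024,.048,.004),(.09,-.031,.06),(.09,.031,.06)]
Pf=c([(195,495),(396,464),(174,386),(361,357),(230,440),(367,418)])
for k in (0,.0753):
  h,rh=fit(Mh,Ph,(.531,-.037,2.884),"scene",.0753);print(h,rh) if k==0 else 0
f,rf=fit(Mf,Pf,(.53,-.035,-.25),"scene");print(f,rf)
```

```text
[ 0.53375073 -0.03397049  2.8826355 ] [[-0.3, -0.4], [0.0, -0.7], [0.1, -0.4], [0.2, 1.5], [0.0, 0.3]]
[ 0.53219816 -0.03420593 -0.25312463] [[-0.3, 0.1], [0.1, -0.5], [-0.3, -0.2], [0.5, -0.5], [-0.2, 0.5], [0.3, 0.3]]
```

It's aligned to about 1.5 mm and 0.006 rad. I'll lower it gently.

>>> {"fn": "carry_out", "kwargs": {"targets": "-0.006 0 -0.012 0 0 0.004;0 0 -0.012 0 0 0;0 0 -0.012 0 0 0;0 0 -0.01 0 0 0;0 0 -0.01 0 0 0;0 0 -0.006 0 0 0;0 0 -0.005 0 0 0;0 0 -0.003 0 0 0;0 0 0 0 0 0;0 0 0 0 0 0"}}

```text
t: 9.75
eef_pos: [0.5257, -0.0318, 0.0894]
tcp_rot: [0.39, 3.117, 0.0]
contact_force: [0.6, 0.3, -3.2]
gripper_width: 0.0612
grasp_force: 66.0
```

>>> {"fn": "carry_out", "kwargs": {"targets": "0 0 -0.003 0 0 0;0 0 -0.003 0 0 0;0 0 0 0 0 0;0 0 0 0 0 0"}}

```text
t: 10.15
eef_pos: [0.5258, -0.0318, 0.0883]
tcp_rot: [0.39, 3.117, 0.0]
contact_force: [-0.1, 0.8, -0.6]
gripper_width: 0.0614
grasp_force: 66.4
```

>>> {"fn": "carry_out", "kwargs": {"targets": "0 0 -0.003 0 0 0;0 0 0 0 0 0;0 0 0 0 0 0"}}

```text
t: 10.45
eef_pos: [0.5258, -0.0319, 0.0883]
tcp_rot: [0.39, 3.117, -0.0]
contact_force: [-2.6, 0.8, 5.9]
gripper_width: 0.0609
grasp_force: 67.3
```

Contact at the expected height, 0.0883, with about 6 N. I'll release and check.

>>> {"fn": "carry_out", "kwargs": {"targets": "0 0 0 0 0 0;0 0 0 0 0 0;0 0 0 0 0 0;0 0 0 0 0 0;0 0 0 0 0 0;0 0 0 0 0 0;0 0 0 0 0 0;0 0 0 0 0 0", "claw": -1}}

```text
t: 11.25
eef_pos: [0.5257, -0.0318, 0.0875]
tcp_rot: [-0.39, -3.117, -0.0]
contact_force: [0.7, 0.7, -0.6]
gripper_width: 0.0856
grasp_force: 0.0
```

>>> {"fn": "carry_out", "kwargs": {"targets": "0 0 0.03 0 0 0;0 0 0.05 0 0 0;0 0 0.08 0 0 0;0 0 0.1 0 0 0;0 0 0.12 0 0 0;0 0 0.15 0 0 0;0 0 0.15 0 0 0;0 0 0 0 0 0;0 0 0 0 0 0"}}

```text
t: 12.15
eef_pos: [0.5263, -0.0318, 0.2251]
tcp_rot: [0.389, 3.114, 0.0]
contact_force: [-0.4, 0.8, -0.7]
gripper_width: 0.0855
grasp_force: 0.0
```

Run:
```python
from st import *
st()
import cv2
a=env.read_camera("scene")[140:250,165:265]
cv2.imwrite("pics/s5.png",cv2.resize(a,None,fx=5.4,fy=5.4,interpolation=cv2.INTER_CUBIC))
```

```text
t 12.15 p [ 0.5263 -0.0318  0.2251] yaw_y 1.322 z [ 2.8e-03 -2.0e-04 -1.0e+00] F [-0.4  0.8 -0.7] w 0.0855 g 0.0 q [ 0.15  0.26 -0.17  1.87  0.05  1.01  1.28]
```

View pics/s5.png

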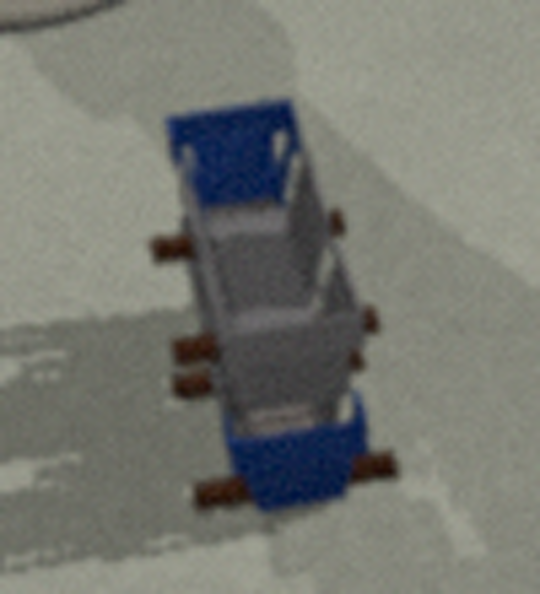

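The caddy stands square on the lower rim: its runners are at (175,350) and (153,248), the blue ends lie opposite at (235,155) and (300,465), and the gripper is clear. I'm handing it in.

```bash
python3 -c "
from rig import env
print(env.close_job())"
```

```text
the job is handed in; nothing more can be done
None
```

The empty blue-ended caddy now stands on the filled caddy's rim, turned end for end, lined up to about 2 mm, lowered and released; I handed the job in at about 12 s, and the judge's verdict wasn't shown.

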